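# Stagger the washed topping trays to dry

## Robot

A 6-joint arm with a two-finger parallel gripper is mounted at the origin on the work surface. World frame = base frame: x ahead of the robot, y to its left, z up, the work surface at z = 0. Lengths are in m, angles in degrees, forces in N, time in s.
With the tool pointing down it reaches from about 0.325 to 0.85 m from the base axis. Payload 15.5 kg.
Tool frame: the origin (TCP) lies midway between the tips of the shut fingers; the grasp point (between the pads) lies 19 mm behind it; y points along the fingers, x is the direction in which the jaws open and shut, and the axes are right-handed (so a half turn about y gives the same grasp; the last joint's range is limited). The gripper opens to 91 mm and grips with 3 to 60 N. Pads are 32 mm wide; open, the fingers measure 118 mm over their backs; the gripper's body (76 mm by 178 mm) begins 60 mm behind the grasp point.
Start: joints at [-80.3, 28.281, 77.091, -0, 74.628, -5.472], TCP at [0.164, -0.603, 0.214] pointing down, gripper open.
Joint ranges: [-166.48, 166.48], [-47.26, 123.95], [12.59, 153.08], [-70.14, 250.14], [6.76, 159.57], [-176.63, 176.63]. Speed limits (degrees/s): [108.29, 108.29, 147.25, 172.46, 172.46, 172.46].

## Interface

Orientations are given as a 3x3 rotation matrix whose columns are the frame's x, y, z axes.
In Python, from bench import ctrl gives the robot as it stands. The module is installed in compiled form; this text tells all that it offers. Calls block until the motion is done:
- ctrl.goto(position, orientation): joint-space move of the TCP to a pose.
- ctrl.move_l(position, vel=0.15, ori=None, contact_N=None): straight line of the TCP; ori=None keeps the orientation; vel is the mean speed in m/s. With contact_N (N) it stops when the force on the tool has changed by that much, and returns True; else False.
- ctrl.movej(angles): joint-space move.
- ctrl.command_gripper(opening): opening from 0.0 (shut) to 1.0 (fully open); the grip force is fixed at half the most; returns when the fingers have stopped.
- ctrl.sleep(seconds).
- ctrl.ik(position, orientation): joint angles nearest the present ones, or None.
- ctrl.read_camera(name): name is "scene" or "top"; returns the picture (480x640x3 uint8, blue, green, red); there is no depth.
- ctrl.camera_params(name): a dict with "fx", "fy", "cx", "cy" (pixels), "pose" (4x4, takes a point from camera to world coordinates). Camera axes: x right, y up, looking along -z (the intrinsics and any distortion apply to the point x, -y, -z); pixel columns grow to the right and rows downward; lengths in m; the calibration is good to about 2 mm. A picture is of the moment at which its call begins. camera_params takes no time and is no camera call.
A pose or a line that the arm cannot do raises ctrl.MotionError and nothing moves.
- ctrl.sign_off(): hands the job in, once; it reports no verdict.
Readings, each from a call of its own:
- ctrl.current_t(): time.
- ctrl.current_q(): joint angles.
- ctrl.current_dq(): joint speeds.
- ctrl.current_effort(): joint torques, N m.
- ctrl.current_tool_pos(): TCP position.
- ctrl.current_eef_rot(): TCP orientation.
- ctrl.current_contact_force(): force on the tool from outside, world axes, zero at the start.
- ctrl.current_wrist_torque(): the same for the moment, N m.
- ctrl.current_grip_width(): opening from 0.0 (shut) to 1.0 (fully open).
Only numpy, scipy, OpenCV 4.12 (cv2) and the standard library are available. Lean on these libraries where they do the work, as an engineer would, in place of code of your own. Each camera call takes 0.05 s, during which the arm holds its last target.

## Task

Stack the two loose long trays on top of the long tray that stands on the wooden board, staggered so that air gets into each. Put one of them on its lip, in line with it but shifted lengthwise (either way) by a quarter of a tray's length, about 45 mm, and then put the other on top of that one, shifted back again so that it is straight above the bottom tray. Leave the bottom tray and the short tray where they are.

Things in the scene. Friction and masses are not known exactly. Their poses are not given: they have to be found in the camera images.
- bottom_tray: The bottom tray of the stack: a narrow bare-metal tray, standing on a wooden board 300 x 130 x 10 mm that is fixed to the counter. 180 mm long (x), 60 mm wide (y) and 32 mm high; plain upright walls, open top with a flat lip 9 mm wide turned inwards all round, flat floor 3 mm thick. Origin: centre of the underside; x along its length (both ends alike), z up. It is loose, mass about 0.35 kg.
- tray_a: One of the two loose long trays lying upright on the counter, the same shape as the bottom tray: 180 mm long (x), 60 mm wide (y) and 32 mm high; plain upright walls, open top with a flat lip 9 mm wide turned inwards all round, flat floor 3 mm thick. Origin: centre of the underside; x along its length (both ends alike), z up. Can be gripped across its 60 mm width at mid-length. Mass 0.17 to 0.36 kg. The two long trays are interchangeable.
- tray_b: The other loose long tray, identical: 180 mm long (x), 60 mm wide (y) and 32 mm high; plain upright walls, open top with a flat lip 9 mm wide turned inwards all round, flat floor 3 mm thick. Origin: centre of the underside; x along its length (both ends alike), z up. Mass 0.17 to 0.36 kg.
- short_tray: A short tray beside them that does not belong to the stack: same metal, 110 mm long (x), 60 mm wide (y), 32 mm high. Origin: centre of the underside. To be left alone. The two long trays and this one lie in any order, side by side, at least 35 mm apart at mid-length.
Things that resemble listed ones, but are neither listed nor needed, are in the scene too. Leave any green or purple look-alike of the tray_a alone.

How it is judged (in metres and radians):
On the way:
1. one long tray rests released on the bottom tray's lip, shifted lengthwise by about a quarter of its length (((x of tray_a in the frame of bottom_tray between -0.06 and 0.06 m and (x of tray_a in the frame of bottom_tray above 0.03 m or x of tray_a in the frame of bottom_tray below -0.03 m) and y of tray_a in the frame of bottom_tray between -0.012 and 0.012 m and z of tray_a in the frame of bottom_tray between 0.026 and 0.038 m and angle between the x axis of tray_a and the x axis of bottom_tray, either way round below 0.18 rad and angle between tray_a's own z axis and vertical below 0.08 rad and contact force between the fingers and tray_a below 0.2 N and linear speed of tray_a below 0.02 m/s) or (x of tray_b in the frame of bottom_tray between -0.06 and 0.06 m and (x of tray_b in the frame of bottom_tray above 0.03 m or x of tray_b in the frame of bottom_tray below -0.03 m) and y of tray_b in the frame of bottom_tray between -0.012 and 0.012 m and z of tray_b in the frame of bottom_tray between 0.026 and 0.038 m and angle between the x axis of tray_b and the x axis of bottom_tray, either way round below 0.18 rad and angle between tray_b's own z axis and vertical below 0.08 rad and contact force between the fingers and tray_b below 0.2 N and linear speed of tray_b below 0.02 m/s))), for 0.2 s.
At the end, for the whole second after the job is handed in: One long tray level on the bottom tray, shifted 30-60 mm lengthwise, within 12 mm sideways; the other level on it, within 15 mm lengthwise and 14 mm sideways of straight above the bottom tray; both aligned within 10 degrees; all at rest; bottom and short tray within 30 mm of their starts (((x of tray_a in the frame of bottom_tray between -0.06 and 0.06 m and (x of tray_a in the frame of bottom_tray above 0.03 m or x of tray_a in the frame of bottom_tray below -0.03 m) and y of tray_a in the frame of bottom_tray between -0.012 and 0.012 m and z of tray_a in the frame of bottom_tray between 0.026 and 0.038 m and angle between the x axis of each of tray_a, tray_b and the x axis of bottom_tray, either way round below 0.18 rad and angle between each of tray_a, tray_b's own z axis and vertical below 0.08 rad and x of tray_b in the frame of bottom_tray between -0.015 and 0.015 m and y of tray_b in the frame of bottom_tray between -0.014 and 0.014 m and z of tray_b in the frame of bottom_tray between 0.057 and 0.071 m) or (x of tray_b in the frame of bottom_tray between -0.06 and 0.06 m and (x of tray_b in the frame of bottom_tray above 0.03 m or x of tray_b in the frame of bottom_tray below -0.03 m) and y of tray_b in the frame of bottom_tray between -0.012 and 0.012 m and z of tray_b in the frame of bottom_tray between 0.026 and 0.038 m and angle between the x axis of each of tray_b, tray_a and the x axis of bottom_tray, either way round below 0.18 rad and angle between each of tray_b, tray_a's own z axis and vertical below 0.08 rad and x of tray_a in the frame of bottom_tray between -0.015 and 0.015 m and y of tray_a in the frame of bottom_tray between -0.014 and 0.014 m and z of tray_a in the frame of bottom_tray between 0.057 and 0.071 m)) and linear speed of each of tray_a, tray_b, bottom_tray below 0.02 m/s and distance of each of bottom_tray, short_tray from where it was at the start of the episode below 0.03 m and angle between bottom_tray's own z axis and vertical below 0.08 rad); the robot touches nothing.
It fails at once if the short tray is moved by more than 30 mm (distance of short_tray from where it was at the start of the episode above 0.03 m).
It fails at once if the bottom tray is moved by more than 30 mm (distance of bottom_tray from where it was at the start of the episode above 0.03 m).
It also fails if it takes over 64 s, if anything falls off the work surface, if the arm or the gripper's body presses on something with over 40 N, if the wrist force passes 120 N, or if a joint passes its speed limit or range.

## Working session

There is one attempt and no reset: what is moved stays moved. The work goes in short steps, each a Python script; the robot and the scene stay as the last script left them, time stands still between calls to the robot, and variables do not carry over. Pictures are saved under pics/ and viewed, and the job is handed in when it is done.

```bash
mkdir -p pics
python3 - <<'E'
from bench import ctrl
import cv2
for n in("top","scene"):
    cv2.imwrite(f"pics/{n}0.png",ctrl.read_camera(n)); p=ctrl.camera_params(n); print(n,p)
print(ctrl.current_t(),ctrl.current_eef_rot())
E
```

```text
top {'fx': 532.9475939973164, 'fy': 532.9475939973164, 'cx': 316.62166424972133, 'cy': 238.28622151300522, 'pose': array([[ 9.80050718e-03,  9.97151302e-01, -7.47879050e-02,
         3.36043898e-01],
       [-9.99472511e-01,  1.20841823e-02,  3.01441864e-02,
        -2.92572926e-04],
       [ 3.09620654e-02,  7.44530269e-02,  9.96743747e-01,
         1.06330643e+00],
       [ 0.00000000e+00,  0.00000000e+00,  0.00000000e+00,
         1.00000000e+00]])}
scene {'fx': 454.77588370673425, 'fy': 454.77588370673425, 'cx': 314.8301691216846, 'cy': 241.24343616492052, 'pose': array([[-0.64515386, -0.48904078,  0.5870397 ,  0.90998911],
       [ 0.76390672, -0.39784232,  0.50810236,  0.4184353 ],
       [-0.01493354,  0.77624777,  0.63025105,  0.5730044 ],
       [ 0.        ,  0.        ,  0.        ,  1.        ]])}
0.1 [[ 2.61658828e-01 -1.67480792e-04  9.65160417e-01]
 [-9.65159794e-01  1.10351020e-03  2.61658851e-01]
 [-1.10888720e-03 -9.99999377e-01  1.27097459e-04]]
```

View pics/top0.png

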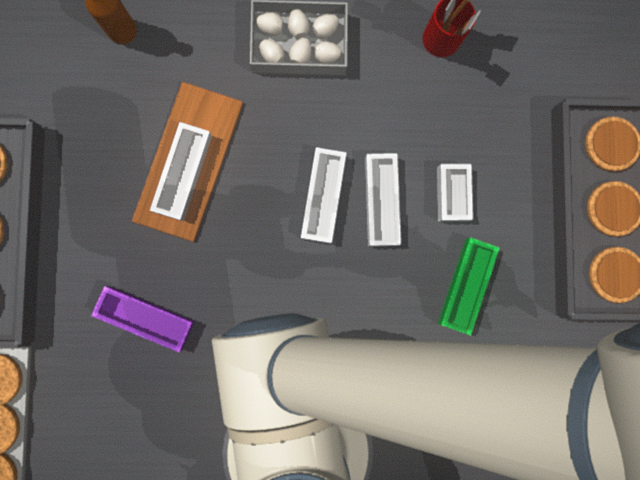

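View pics/scene0.png

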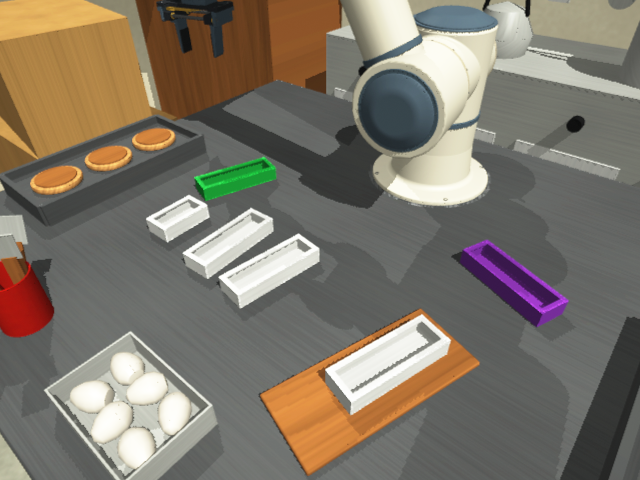

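```bash
cat > h.py <<'E'
from bench import ctrl
import cv2, numpy as np
def ray(n,uv,z):
    p=ctrl.camera_params(n);T=p["pose"]
    uv=np.atleast_2d(uv).astype(float)
    d=np.c_[(uv[:,0]-p["cx"])/p["fx"],-(uv[:,1]-p["cy"])/p["fy"],-np.ones(len(uv))]@T[:3,:3].T
    return T[:3,3]+d*((z-T[2,3])/d[:,2])[:,None]
def proj(n,P):
    p=ctrl.camera_params(n);T=p["pose"];c=(np.atleast_2d(P)-T[:3,3])@T[:3,:3]
    return np.c_[p["cx"]+p["fx"]*c[:,0]/-c[:,2],p["cy"]-p["fy"]*c[:,1]/-c[:,2]]
def rects(n,im,zf,thr,roi):
    hsv=cv2.cvtColor(im,cv2.COLOR_BGR2HSV)
    m=((hsv[...,1]<40)&(hsv[...,2]>thr)).astype(np.uint8)
    x0,y0,x1,y1=roi; k=np.zeros_like(m);k[y0:y1,x0:x1]=m[y0:y1,x0:x1]
    out=[]
    for c in cv2.findContours(k,cv2.RETR_EXTERNAL,cv2.CHAIN_APPROX_NONE)[0]:
        if cv2.contourArea(c)<700: continue
        u=c[:,0,:].mean(0); z=zf(u)
        P=ray(n,c[:,0,:],z)[:,:2]
        r=cv2.minAreaRect((P*1000).astype(np.float32)); b=cv2.boxPoints(r)
        e=b[1]-b[0];f=b[2]-b[1]
        l,w=(e,f) if np.hypot(*e)>np.hypot(*f) else (f,e)
        yaw=np.degrees(np.arctan2(l[1],l[0])); yaw=(yaw+90)%180-90
        out.append((np.round(r[0],1),np.round([np.hypot(*l),np.hypot(*w)],1),round(float(yaw),2),np.round(u)))
    return out
E
python3 - <<'E'
from h import *
im=cv2.imread("pics/top0.png")
for thr in(150,180,200,215,225,235):
    print(thr)
    for r in rects("top",im,lambda u:.042 if u[0]<230 else .032,thr,(130,90,520,260)): print(*r)
g=cv2.cvtColor(im,cv2.COLOR_BGR2GRAY)
print(g[198,365:405]);print(g[196,300:345]);print(g[172,155:215]);print(g[140:170,384],g[225:250,388])
cv2.imwrite("pics/z1.png",cv2.resize(im[110:260,130:420],None,fx=2.75,fy=2.75,interpolation=cv2.INTER_NEAREST))
E
```

```text
150
[ 508.4 -303.3] [112.8  67.5] -0.42 [455. 192.]
[ 493.1 -160.4] [181.9  63.7] 2.14 [383. 199.]
[499.7 -43.6] [182.6  62.3] -8.85 [323. 195.]
[540.4 234.1] [181.3  61.7] -16.65 [180. 171.]
180
[ 509.4 -305.6] [109.5  61.8] 0.92 [456. 192.]
[ 493.3 -160.8] [180.5  61.3] 2.19 [383. 199.]
[499.9 -43.7] [181.   60.5] -8.74 [323. 195.]
[540.7 234.3] [181.   61.1] -16.63 [179. 171.]
200
[ 509.5 -305.5] [109.5  59.9] 0.76 [456. 192.]
[ 492.7 -160.9] [179.3  60.1] 2.25 [383. 199.]
[499.5 -43.5] [180.1  60.1] -8.75 [323. 195.]
[541.1 234.5] [180.3  60.5] -16.63 [179. 170.]
215
[ 509.4 -305.6] [109.4  59.7] 0.76 [456. 192.]
[ 492.8 -160.7] [179.   59.4] 2.15 [383. 199.]
[499.5 -43.5] [179.4  59.6] -8.74 [323. 195.]
[541.5 234.7] [179.8  59.9] -16.64 [179. 170.]
225
[ 508.5 -305.8] [107.5  58.6] 0.72 [456. 192.]
[ 492.7 -160.9] [178.8  58.9] 2.15 [383. 199.]
[499.5 -43.5] [179.   59.2] -8.85 [323. 195.]
[541.4 234.6] [179.6  59.7] -16.64 [179. 170.]
235
[ 508.4 -305.8] [107.4  58.4] 0.85 [456. 192.]
[541.2 234.7] [178.5  58.4] -16.64 [179. 170.]
[103 132 161 204 235 228 228 219 161 132 127 126 132 128 147 211 229 222
 222 221 221 222 219 220 222 223 221 223 218 210 220 229 233 198 115  71
  65  72  67  71]
[ 91  90  91  85  91  83  87 157 238 246 246 241 209 150 124 133 129 130
 126 127 127 137 175 225 226 223 223 227 226 221 224 224 222 226 232 238
 243 248 243 158  78  63  70  64  63]
[123 117 117 119 122 117 129 200 249 250 250 249 226 158 143 153 153 153
 158 156 156 154 153 156 148 136 122 154 229 236 234 231 233 232 233 239
 243 246 248 248 228 151 110 114 111  88  93  89  93  87  94  86  90  89
  91  84 108 128 126 134]
[ 97 102  97  95  97  95  96  98  95  94  94  88  98 172 243 244 240 231
 187 133 125 131 126 133 165 219 225 223 220 222] [223 224 224 224 221 225 226 222 223 222 223 224 223 223 223 221 222 229
 233 211 128  59  58  71  83]
```

View pics/z1.png

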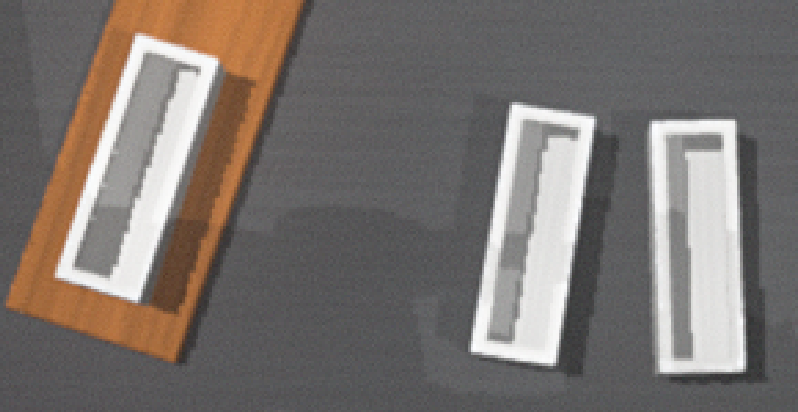

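```bash
cat >> h.py <<'E'
def R(yaw):
    a=np.radians(yaw);s,c=np.sin(a),np.cos(a)
    return np.array([[s,0,c],[-c,0,s],[0,-1,0]])
def st(tag):
    print(tag,round(ctrl.current_t(),2),np.round(ctrl.current_tool_pos(),4),"w",round(ctrl.current_grip_width()*91,1),"F",np.round(ctrl.current_contact_force(),1),flush=True)
E
python3 - <<'E'
from h import *
ctrl.goto([.4997,-.0435,.15],R(-8.75)); st("above")
print(ctrl.move_l([.4997,-.0435,.010],vel=.12,contact_N=6)); st("down")
ctrl.command_gripper(0.0); st("grip")
ctrl.move_l([.4997,-.0435,.12],vel=.12); st("up")
ctrl.sleep(.3)
for n in("top","scene"): cv2.imwrite(f"pics/{n}1.png",ctrl.read_camera(n))
E
```

```text
above 2.43 [ 0.4999 -0.0441  0.1501] w 91.3 F [ 0.7 -0.3  0.2]
False
down 3.75 [ 0.5001 -0.0436  0.0105] w 90.7 F [0.1 0.2 0.3]
grip 4.33 [ 0.4998 -0.0435  0.0101] w 59.8 F [-0.1 -0.2  4.4]
up 5.4 [ 0.4992 -0.0434  0.1194] w 59.7 F [-0.6 -0.6 -1.9]
```

View pics/scene1.png

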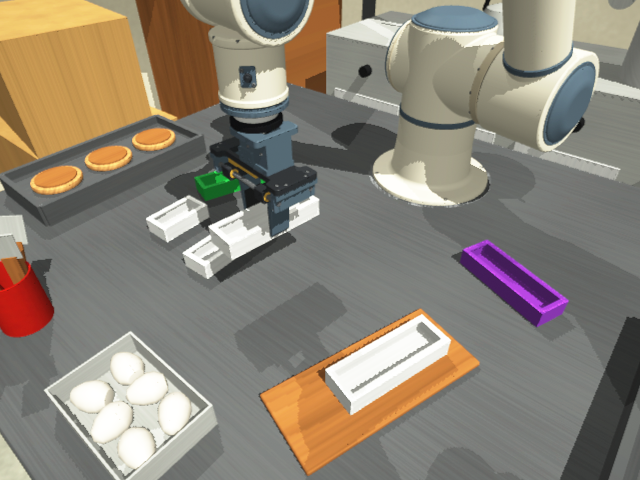

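View pics/top1.png

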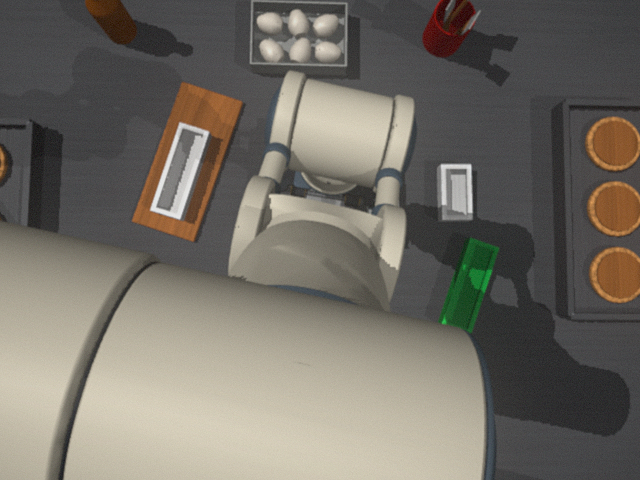

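Run:
```python
from h import *
y=-16.6;a=np.radians(y);p=np.array([.5411,.2345])-.045*np.array([np.cos(a),np.sin(a)])
ctrl.move_l([.4992,-.0434,.17],vel=.15)
ctrl.goto([*p,.12],R(y)); st("above")
ctrl.move_l([*p,.068],vel=.1); ctrl.sleep(.3); st("near")
for n in("top","scene"): cv2.imwrite(f"pics/{n}2.png",ctrl.read_camera(n))
```

```text
above 7.42 [0.4981 0.2465 0.1198] w 59.8 F [ 0.  -0.5 -3. ]
near 8.38 [0.4982 0.2475 0.0684] w 59.7 F [ 0.   0.2 -2.4]
```

View pics/scene2.png

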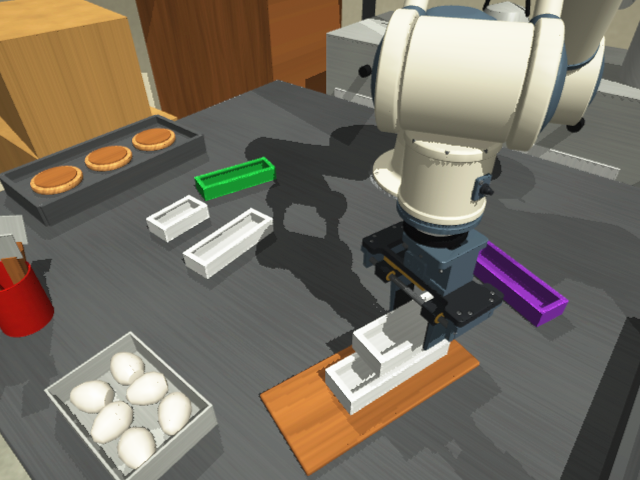

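Run:
```python
from h import *
p=ctrl.current_tool_pos()
y=-16.6;a=np.radians(y);q=np.array([.5411,.2345])-.045*np.array([np.cos(a),np.sin(a)])
print(ctrl.move_l([*q,.049],vel=.03,contact_N=3)); st("set")
ctrl.command_gripper(1.0); st("rel")
ctrl.move_l([*q,.15],vel=.12); ctrl.sleep(.2)
ctrl.goto([.4928,-.1608,.15],R(2.2)); st("above B")
for n in("top","scene"): cv2.imwrite(f"pics/{n}3.png",ctrl.read_camera(n))
im=cv2.imread("pics/top3.png")
for thr in (200,225): print(*rects("top",im,lambda u:.074,thr,(130,90,260,300)))
```

```text
True
set 9.02 [0.4978 0.2473 0.0516] w 59.5 F [ 1.  -0.1  2.7]
rel 9.67 [0.4975 0.2472 0.0518] w 90.8 F [ 0.1  0.6 -0.8]
above B 12.34 [ 0.493  -0.1601  0.15  ] w 91.0 F [ 0.7  0.8 -0.8]
```

View pics/scene3.png

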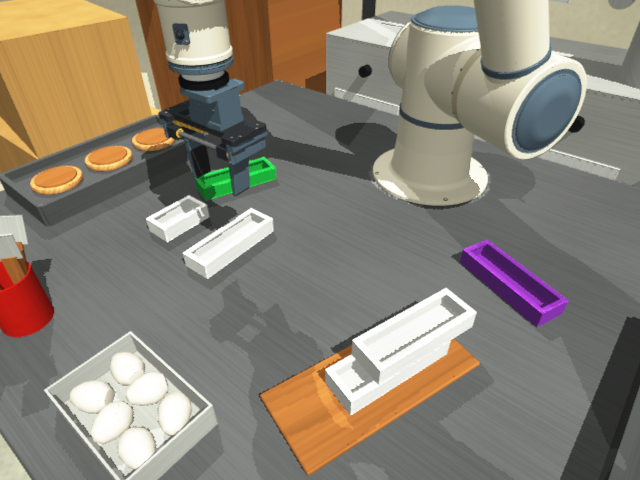

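View pics/top3.png

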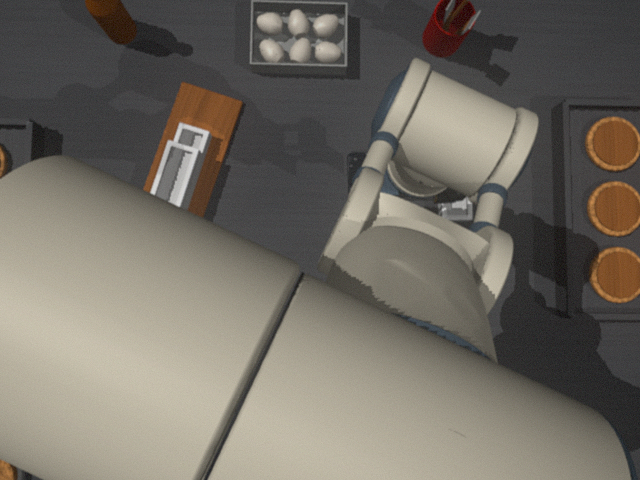

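Run:
```python
from h import *
a=np.radians(-16.6);X=np.array([np.cos(a),np.sin(a)]);Y=np.array([-X[1],X[0]])
P=ray("scene",[[441,289],[475,320],[381,373],[354,345]],.074)[:,:2]-[.5411,.2345]
print(np.round(np.c_[P@X,P@Y]*1000,1))
ctrl.move_l([.4928,-.1608,.010],vel=.12,contact_N=6); st("down")
ctrl.command_gripper(0.0); st("grip")
ctrl.move_l([.4928,-.1608,.19],vel=.15); st("up")
q=[.5411,.2345]
ctrl.goto([*q,.17],R(-16.6)); st("above")
ctrl.move_l([*q,.102],vel=.1); ctrl.sleep(.3); st("near")
for n in("top","scene"): cv2.imwrite(f"pics/{n}4.png",ctrl.read_camera(n))
```

```text
[[-125.8  -30.6]
 [-120.7   40.9]
 [  47.    34.9]
 [  48.9  -19.9]]
down 13.76 [ 0.4932 -0.1609  0.0105] w 90.9 F [-0.6  0.2  0.4]
grip 14.34 [ 0.4929 -0.1609  0.0101] w 59.8 F [-0.6  0.1  3.7]
up 15.69 [ 0.4923 -0.1606  0.1892] w 59.8 F [ 0.4  0.2 -1. ]
above 17.17 [0.5413 0.2336 0.1699] w 59.8 F [ 0.3 -0.1 -2.3]
near 18.3 [0.5413 0.2346 0.1024] w 59.5 F [ 0.6 -0.1 -2.1]
```

View pics/scene4.png

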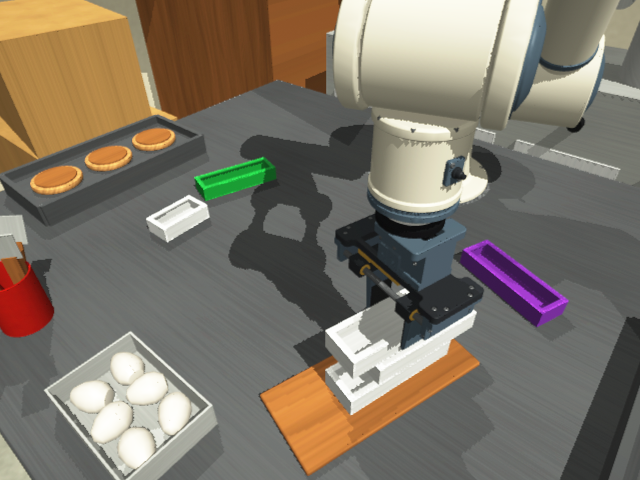

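Run:
```python
from h import *
q=[.5411,.2345]
print(ctrl.move_l([*q,.081],vel=.03,contact_N=3)); st("set")
ctrl.command_gripper(1.0); st("rel")
ctrl.move_l([*q,.2],vel=.12); ctrl.sleep(.2)
ctrl.movej([-80.3,28.281,77.091,0,74.628,-5.472]); st("home")
ctrl.sleep(.3)
for n in("top","scene"): cv2.imwrite(f"pics/{n}5.png",ctrl.read_camera(n))
im=cv2.imread("pics/top5.png")
for thr in (200,225): 
  for r in rects("top",im,lambda u:.106 if u[0]<230 else .032,thr,(120,90,520,260)):print(*r)
cv2.imwrite("pics/z5.png",cv2.resize(im[90:260,110:260],None,fx=3.5,fy=3.5,interpolation=cv2.INTER_NEAREST))
im=cv2.imread("pics/scene5.png")
cv2.imwrite("pics/y5.png",cv2.resize(im[250:450,290:500],None,fx=3,fy=3,interpolation=cv2.INTER_NEAREST))
```

```text
True
set 18.98 [0.5409 0.2344 0.0837] w 60.2 F [ 0.  -1.   2.8]
rel 19.63 [0.5405 0.2343 0.0838] w 90.9 F [0.7 0.8 0.4]
home 24.17 [ 0.1642 -0.603   0.2139] w 91.2 F [-0.   0.5 -0. ]
[ 509.4 -305.6] [109.5  60.7] 0.82 [456. 192.]
[518.1 237.8] [225.3  67.8] -15.98 [168. 177.]
[ 509.4 -305.5] [109.4  59.3] 0.76 [456. 192.]
[540.8 234.8] [180.2  59.6] -16.57 [171. 163.]
```

View pics/z5.png

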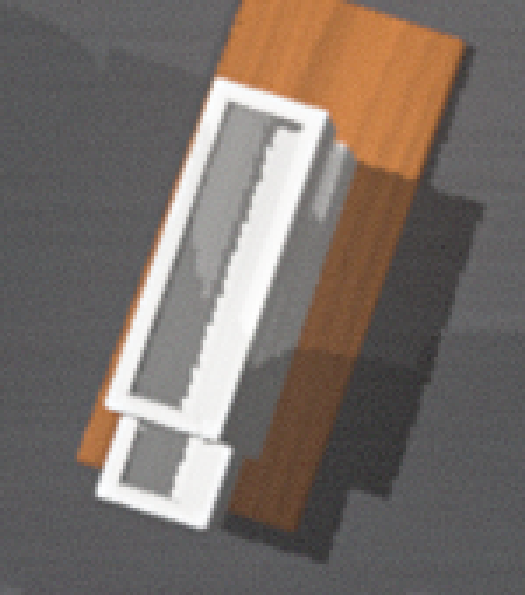

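View pics/y5.png

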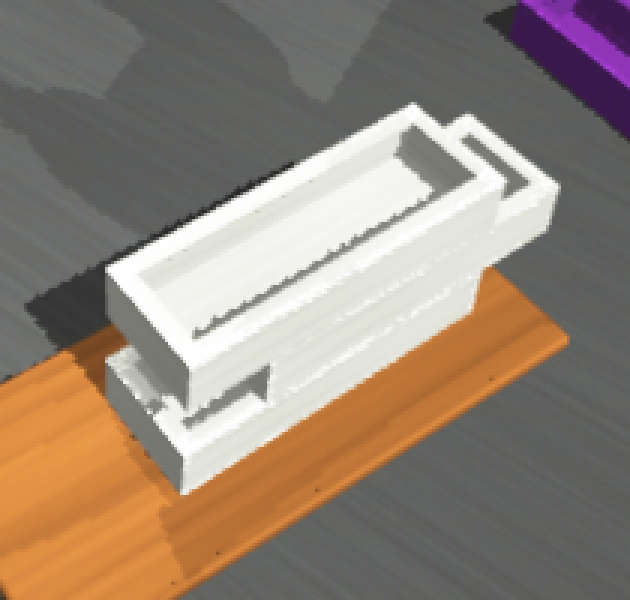

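Run:
```python
from h import *
a=np.radians(-16.6);X=np.array([np.cos(a),np.sin(a)]);Y=np.array([-X[1],X[0]])
P=ray("top",np.array([[95,497],[207,529]])/3.5+[110,90]-.5,.074)[:,:2]-[.5411,.2345]
print("middle near-end corners",np.round(np.c_[P@X,P@Y]*1000,1))
# bottom tray: far-left underside-lip corner in scene before/after
a0=cv2.imread("pics/scene0.png");a1=cv2.imread("pics/scene5.png")
d=cv2.absdiff(a0,a1).max(2)[395:415,325:370];print("front bottom corner diff",d.mean(),d.max())
ctrl.sign_off()
```

```text
middle near-end corners [[-136.5   29.8]
 [-135.2  -31.4]]
front bottom corner diff 3.6944444444444446 45
the job is handed in; nothing more can be done
```

I stacked the two long trays on the bottom tray and handed the job in at about 24 s of the 64 s limit. No verdict is reported, so the results below are my own camera checks.

- **Middle tray:** Its visible end measured 135–136.5 mm from the bottom tray's centre. With the 90 mm half-length, that is a shift of about 46 mm towards the robot, against the 45 mm asked. Sideways it is off by about 1 mm.
- **Top tray:** In the top view it is within about 0.5 mm of the centre measured for the bottom tray at the start, and within 0.1° of its direction. Touchdown at the expected heights fits both trays resting level.
- **Bottom tray:** The visible front corner looks unchanged between the first and last scene pictures. I did not re-measure its full pose because it is mostly hidden.
- **Short tray:** It still measures at (509.4, -305.6) mm, the same as at the start.
- **Robot:** It is back at its start pose with the gripper open, clear of everything.

Two checks disagreed:
- **Corners picked by eye:** A rough estimate from the scene view after the first placing put the middle tray at about 38 mm lengthwise and 6 mm sideways. The corners were picked coarsely, and the later top-view measurement did not confirm it.
- **Top-view threshold:** At threshold 200 the outline of the top tray merged with the middle one, so I used the cleaner threshold of 225.

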